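# Open the seed mill's feed gate with its cam

### The job

Open the feed gate of the seed mill: turn the cam on the sloping front by its black wing grip until the nose of the cam points straight up the slope at the sprung gate and holds it fully raised, then let go so that it stays there. Leave the jar, the bowl and the carton where they stand.

Things in the scene. Friction and masses are not known exactly. Their poses are not given: they have to be found in the camera images.
- mill: White table-top seed mill fixed to the counter, 305 long (x), 220 wide, 270 high. Its white front face slopes 40 degrees from level, rising along the mill's +x, and carries cam and gate; behind it (x over 110) stands a steel hopper with black lid. Origin on the counter straight under the point, 90 up, where the cam's axis meets the face. x to the back of the mill, y left, z up.
- cam_grip (a point): Centre of the cam's wing grip, where to grip: on the cam's axis, 42 out from the sloping face. The wing is a black bar 72 long, 16 thick, standing 18 to 56 out from the face, in line with the nose. Axes turn with the cam: x along the wing towards the nose, y across its 16 mm thickness, z out of the face along the cam's axis (40 degrees from vertical, leaning to the mill's -x).
- cam_nose (a point): Tip of the cam's nose, 60 from the cam's axis and 11 out from the face. The cam is a flat egg-shaped brass disc under the wing, 14 thick (4 to 18 out from the face), its round part 40 in radius. Axes as cam_grip.
- cam (a joint): Cam angle in rad: 0 nose straight down the slope, 3.14 straight up at the gate (high point). Grows anticlockwise as seen looking at the face (positive about z of cam_grip). Starts at 0.7 to 2.0, stops at -0.3 and 4.0. The nose meets the gate near 2.2. Friction 0.12 N m, the gate spring adds up to 0.14; let go, the cam stays within 0.3 of the high point; farther off on the rise it may spring back.
- gate_foot (a point): Middle of the lower edge of the gate's foot, which the nose pushes, 11 out from the face. The gate is the sprung follower: a dark steel crossbar 92 wide, 14 by 14 (4 to 18 out from the face) on a stem that runs into a black spring housing (20 out from the face) up the slope. At rest it lies 42 from the cam's axis. x up the slope, y left, z out of the face.
- gate (a joint): Lift of the gate up the slope in m: 0 = down at rest, 0.018 = fully raised by the nose; a spring presses it down (2.4 N at rest, 6 N raised).
- jar: Bystander: empty clip-top glass jar with lid, 92 across, 133 high, left of the mill. Origin at the centre of its underside, z up.
- bowl: Bystander: white bowl, 150 across, 80 high, right of the mill under its spout. Origin at the centre of its underside, z up.
- carton: Bystander: closed paper carton 60 by 95 by 170 high, left of the mill at the back. Origin at the centre of its underside, z up.

How it is judged:
By the outcome, as a careful person would: the job done as asked, in the order asked, and still so for the second after the job is handed in, with the robot touching nothing.
It also fails if it takes over 48 s, if anything falls off the work surface, if the arm or the gripper's body presses on something with over 40 N, if the wrist force passes 120 N, or if a joint passes its speed limit or range.

### The arm

A 7-joint arm with a two-finger parallel gripper is mounted at the origin on the work surface. World frame = base frame: x ahead of the robot, y to its left, z up, the work surface at z = 0. Lengths are in m, angles in rad, forces in N, time in s.
With the tool pointing down it reaches from about 0.35 to 0.9 m from the base axis. Payload 8.1 kg.
Tool frame: the origin (TCP) lies at the very end of the fingers, on their centre line; the grasp point (between the pads) lies behind it (grip_depth is the z of the grasp point in the tool frame, in m); z points along the fingers, y is the direction in which the jaws open and shut (so a half turn about z gives the same grasp; the last joint's range is limited). The gripper opens to 92 mm and grips with 3 to 60 N. Pads are 19 mm wide; open, the fingers measure 130 mm over their backs; the gripper's body (75 mm by 190 mm) begins 47 mm behind the grasp point.
Start: joints at [-1.429, 0.434, 0.025, 1.573, -0.012, 1.134, -0.075], TCP at [0.152, 0.606, 0.227] pointing down, gripper open.
Joint ranges: [-2.62, 2.62], [-0.44, 2.09], [-1.27, 1.32], [0.08, 2.57], [-1.32, 4.46], [0.12, 2], [-2.74, 2.74]. Speed limits (rad/s): [2.22, 2.22, 3.01, 3.01, 3.14, 3.14, 3.14].

### API

Orientations are given as a 3x3 rotation matrix whose columns are the frame's x, y, z axes.
In Python, from bench import move_ptp, move_linear, move_j, set_gripper, sleep, ik, capture, calibration, IKError, job_done, boxes_of, masks_of, get_time_s, get_q, get_qvel, get_effort, get_eef_pos, get_orientation, get_ft_force, get_wrist_torque, get_opening, grip_depth gives the robot as it stands. Calls block until the motion is done:
- move_ptp(position, orientation): joint-space move of the TCP to a pose.
- move_linear(position, feed=0.15, ori=None, until_force=None): straight line of the TCP; ori=None keeps the orientation; feed is the mean speed in m/s. With until_force (N) it stops when the force on the tool has changed by that much, and returns True; else False.
- move_j(angles): joint-space move.
- set_gripper(opening): finger opening in m; the grip force is fixed at half the most; returns when the fingers have stopped.
- sleep(seconds).
- ik(position, orientation): joint angles nearest the present ones, or None.
- capture(name): name is "scene" or "top" or "wrist"; returns the picture (384x512x3 uint8, blue, green, red); there is no depth.
- calibration(name): a dict with "intrinsics" (3x3 intrinsics, pixels), "T" (4x4, takes a point from camera to world coordinates). Camera axes: x right, y up, looking along -z (the intrinsics and any distortion apply to the point x, -y, -z); pixel columns grow to the right and rows downward; lengths in m; the calibration is good to about 2 mm. The wrist camera is an equidistant fisheye: a pixel r from the principal point sees the ray r / f radians off the axis. A picture is of the moment at which its call begins: read the wrist's pose just before it. calibration takes no time and is no camera call; for the wrist camera it gives the pose at the moment of the call.
A pose or a line that the arm cannot do raises IKError and nothing moves.
- job_done(): hands the job in, once; it reports no verdict.
Trained networks look in the newest picture that a camera, given by its name, has taken for a name from the list of things; names that differ only in an ending like _2 or _b are one class to them, and where a whole thing is asked for, a point or a joint stands for the part that bears it (a point fixed in the world has none). Each returns a list of dicts, best first, with "p" (0 to 1); they miss things now and then, are a little off and sometimes report something else, mostly with a low value. They report only what shows in the picture. A call takes as long as a camera call.
- boxes_of(camera, name): "xy" ([column, row] in pixels, amid what is visible of it).
- masks_of(camera, name): "region" (384x512 bool, what is visible of it) and "xy" ([column, row] in pixels, amid what is visible of it).
Readings, each from a call of its own:
- get_time_s(): time.
- get_q(): joint angles.
- get_qvel(): joint speeds.
- get_effort(): joint torques, N m.
- get_eef_pos(): TCP position.
- get_orientation(): TCP orientation.
- get_ft_force(): force on the tool from outside, world axes, zero at the start.
- get_wrist_torque(): the same for the moment, N m.
- get_opening(): finger opening in m.
Only numpy, scipy, OpenCV 4.12 (cv2) and the standard library are available. Lean on these libraries where they do the work, as an engineer would, in place of code of your own. Each camera call takes 0.05 s, during which the arm holds its last target.

## Working session

There is one attempt and no reset: what is moved stays moved. The work goes in short steps, each a Python script; the robot and the scene stay as the last script left them, time stands still between calls to the robot, and variables do not carry over. Pictures are saved under pics/ and viewed, and the job is handed in when it is done.

```bash
mkdir -p pics; ls; python3 - <<'E'
from bench import *
import cv2,numpy as np
for n in ["scene","top","wrist"]:
    im=capture(n); cv2.imwrite(f"pics/a_{n}.png",im)
    c=calibration(n); print(n,c["intrinsics"],np.round(c["T"],3).tolist(),[k for k in c])
    for o in ["cam_grip","cam_nose","gate_foot","mill","jar","bowl","carton"]:
        b=boxes_of(n,o); print(o,[(np.round(x["xy"],1).tolist(),round(x["p"],2)) for x in b[:3]])
print(grip_depth() if callable(grip_depth) else grip_depth,get_time_s(),get_opening())
E
```

```text
pics
scene [[429.54421806   0.         257.63592848]
 [  0.         429.54421806 199.89123902]
 [  0.           0.           1.        ]] [[0.718, -0.436, 0.542, 1.171], [0.695, 0.43, -0.576, -0.529], [0.018, 0.791, 0.612, 0.776], [0.0, 0.0, 0.0, 1.0]] ['intrinsics', 'T']
cam_grip [([234.7, 191.3], 0.56)]
cam_nose [([233.1, 195.1], 0.65)]
gate_foot [([251.3, 179.7], 0.54)]
mill [([286.4, 199.8], 0.87)]
jar [([261.3, 145.8], 0.97)]
bowl [([276.8, 261.0], 0.8)]
carton [([329.4, 162.6], 0.51)]
top [[433.07092292   0.         258.40892913]
 [  0.         433.07092292 191.75334063]
 [  0.           0.           1.        ]] [[-0.007, 0.998, -0.058, 0.497], [-1.0, -0.007, -0.002, 0.107], [-0.003, 0.058, 0.998, 1.112], [0.0, 0.0, 0.0, 1.0]] ['intrinsics', 'T']
cam_grip [([268.6, 208.0], 0.76), ([252.3, 196.3], 0.57)]
cam_nose [([271.2, 207.8], 0.63)]
gate_foot [([253.6, 197.0], 0.74)]
mill [([240.0, 175.3], 0.63)]
jar [([184.1, 242.3], 0.79)]
bowl [([301.8, 112.0], 0.71), ([252.4, 197.0], 0.47)]
carton [([148.1, 187.5], 0.82)]
wrist [[297.31863964   0.         260.03226121]
 [  0.         297.31863964 188.33723642]
 [  0.           0.           1.        ]] [[0.243, -0.929, -0.279, 0.077], [0.97, 0.232, 0.071, 0.625], [-0.001, -0.288, 0.958, 0.384], [0.0, 0.0, 0.0, 1.0]] ['intrinsics', 'T']
cam_grip []
cam_nose []
gate_foot []
mill []
jar []
bowl []
carton []
-0.0188 1.2 0.09199721077894682
```

```bash
python3 - <<'E'
import cv2
a=cv2.imread("pics/a_top.png");cv2.imwrite("pics/b_top.png",cv2.resize(a[90:290,130:390],None,fx=3,fy=3,interpolation=cv2.INTER_CUBIC)[:600])
a=cv2.imread("pics/a_scene.png");cv2.imwrite("pics/b_scene.png",cv2.resize(a[90:290,160:420],None,fx=3,fy=3,interpolation=cv2.INTER_CUBIC)[:600])
E
```

```text
(no output)
```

View pics/b_top.png

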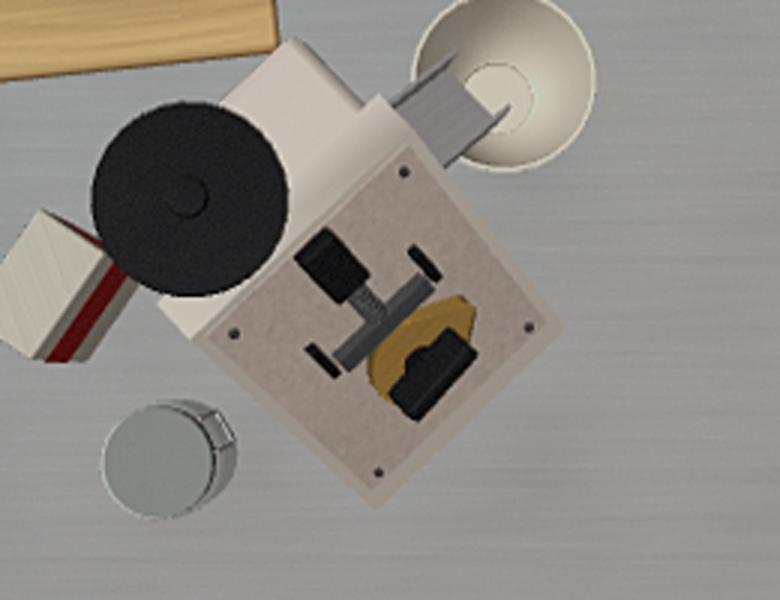

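View pics/b_scene.png

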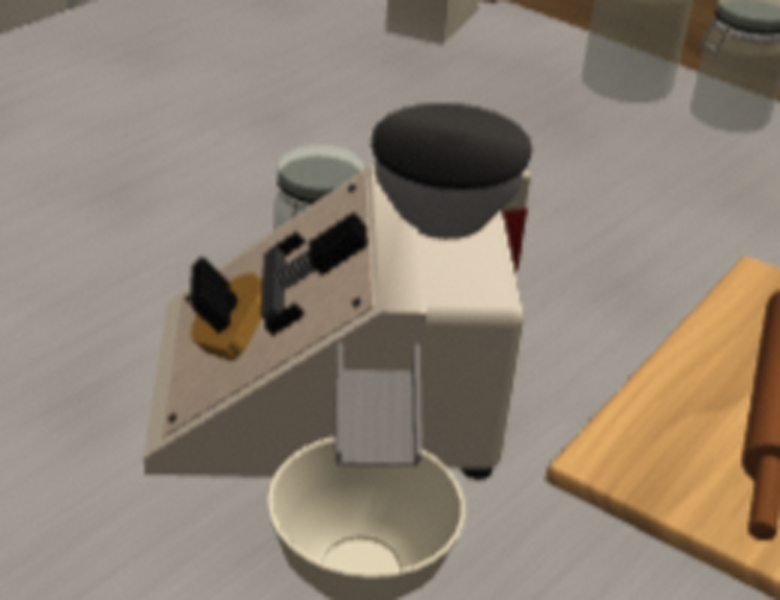

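View pics/a_top.png

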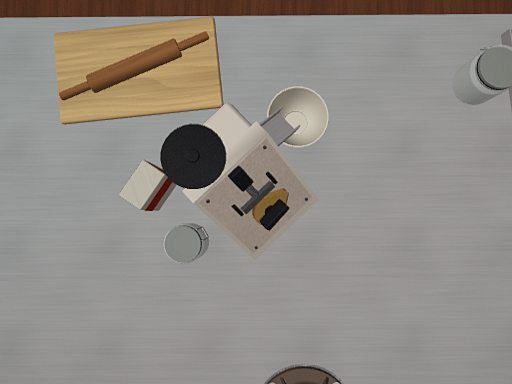

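```bash
python3 - <<'E'
import cv2
a=cv2.imread("pics/a_top.png");cv2.imwrite("pics/c_top.png",cv2.resize(a[160:235,225:305],None,fx=8,fy=8,interpolation=cv2.INTER_CUBIC))
a=cv2.imread("pics/a_scene.png");cv2.imwrite("pics/c_scene.png",cv2.resize(a[155:225,210:290],None,fx=8,fy=8,interpolation=cv2.INTER_CUBIC))
E
```

```text
(no output)
```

View pics/c_top.png

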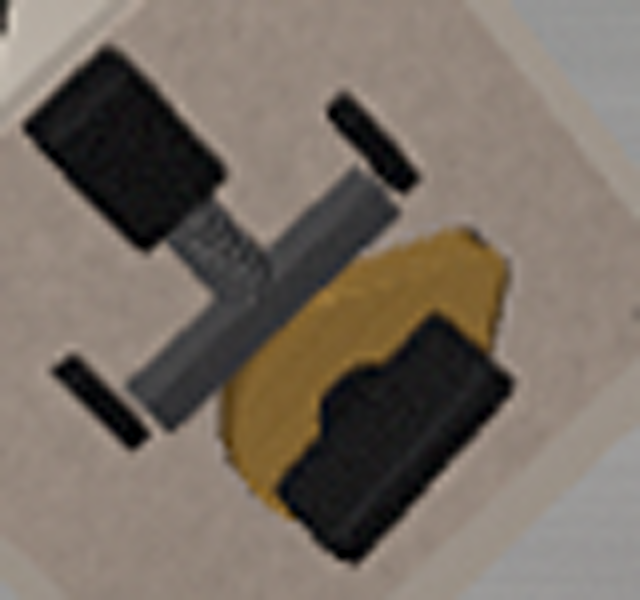

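View pics/c_scene.png

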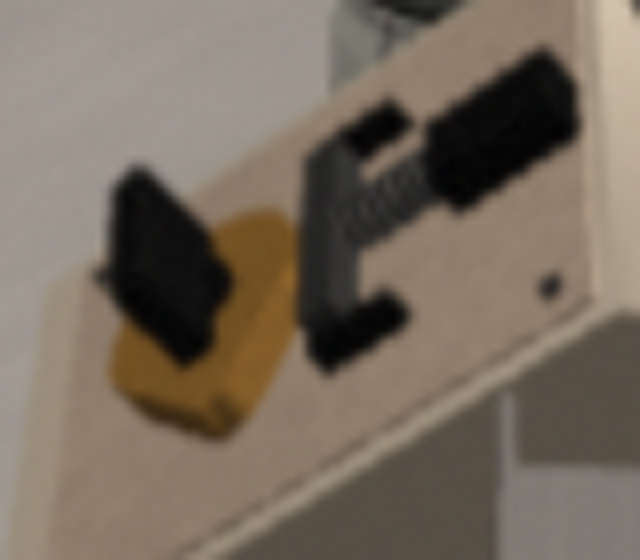

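```bash
cat > h.py <<'E'
import numpy as np, cv2
from scipy.optimize import least_squares
K={};T={}
from bench import *
for n in("top","scene"):
    c=calibration(n);K[n]=np.array(c["intrinsics"]);T[n]=np.array(c["T"])
def proj(n,P):
    p=(np.asarray(P)-T[n][:3,3])@T[n][:3,:3]; d=p*[1,-1,-1]
    return (d@K[n].T)[:,:2]/d[:,2:]
c4,s4=np.cos(np.radians(40)),np.sin(np.radians(40))
def face(yaw):
    c,s=np.cos(yaw),np.sin(yaw); R=np.array([[c,-s,0],[s,c,0],[0,0,1]])
    return R@np.array([[c4,0,-s4],[0,1,0],[s4,0,c4]])   # cols: up slope, left, out
def fpts(p,P): # face coords mm
    return np.array([p[0],p[1],.09])+(np.asarray(P)/1000.)@face(p[2]).T
def campts(p,P): # nose dir: angle 0 = -x
    a=p[3]; n=np.array([-np.cos(a),-np.sin(a),0]); y=np.array([np.sin(a),-np.cos(a),0])
    P=np.asarray(P,float); return fpts(p,P[:,:1]*n+P[:,1:2]*y+P[:,2:]*[0,0,1])
E
cat > fit.py <<'E'
from h import *
# top clicks, zoom8 offset (225,160)
gq=np.array([[400,212],[170,430],[360,168],[130,388]])/8+[225,160]-.5+.0625*0
gP=[[42,-46,18],[42,46,18],[56,-46,4],[56,46,4]]
wq=np.array([[515,382],[350,562]])/8+[225,160]-.5
def res(p,s):
    return np.r_[(proj("top",fpts(p,gP))-gq).ravel(),(proj("top",campts(p,[[36,s*8,56],[-36,s*8,56]]))-wq).ravel()]
for s in (-1,1):
    r=least_squares(lambda p:res(p,s),[.5,.08,.8,1.6]); print(s,r.x,r.cost,np.round(r.fun,1)); 
    if s==-1 or r.cost<best.cost: best=r
p=best.x; np.save("p.npy",p)
for n,(x0,y0,w,h) in {"top":(225,160,80,75),"scene":(210,155,80,70)}.items():
    im=cv2.resize(cv2.imread(f"pics/a_{n}.png")[y0:y0+h,x0:x0+w],None,fx=8,fy=8,interpolation=cv2.INTER_CUBIC)
    def box(f,x,y,z,col):
        V=np.array([[a,b,c] for a in x for b in y for c in z]);q=(proj(n,f(p,V))-[x0,y0]+.5)*8
        for i in range(8):
            for j in range(i):
                if bin(i^j).count("1")==1: cv2.line(im,*[tuple(map(int,q[k])) for k in(i,j)],col,1)
    box(fpts,(42,56),(-46,46),(4,18),(0,255,0)); box(campts,(-36,36),(-8,8),(18,56),(0,0,255))
    t=np.linspace(0,6.28,60)
    for z in(4,18):
        q=(proj(n,campts(p,np.c_[40*np.cos(t),40*np.sin(t),0*t+z]))-[x0,y0]+.5)*8
        cv2.polylines(im,[q.astype(int)],True,(255,0,0))
        q=(proj(n,campts(p,[[60,0,z]]))-[x0,y0]+.5)*8; cv2.circle(im,tuple(map(int,q[0])),4,(255,0,255),-1)
    cv2.imwrite(f"pics/d_{n}.png",im)
E
python3 fit.py
```

```text
-1 [0.52071493 0.091687   0.7527105  1.66401477] 4.134954361941886 [ 0.4 -0.4 -0.3  0.3 -0.6 -1.1 -1.3 -0.7  1.3  0.4  0.5  1.4]
1 [0.51808711 0.08862885 0.75945137 1.65199418] 9.20407226868659 [ 1.6  0.7  1.1  1.6  0.5  0.   0.1  0.6 -1.1 -2.  -2.2 -0.9]
```

View pics/d_top.png

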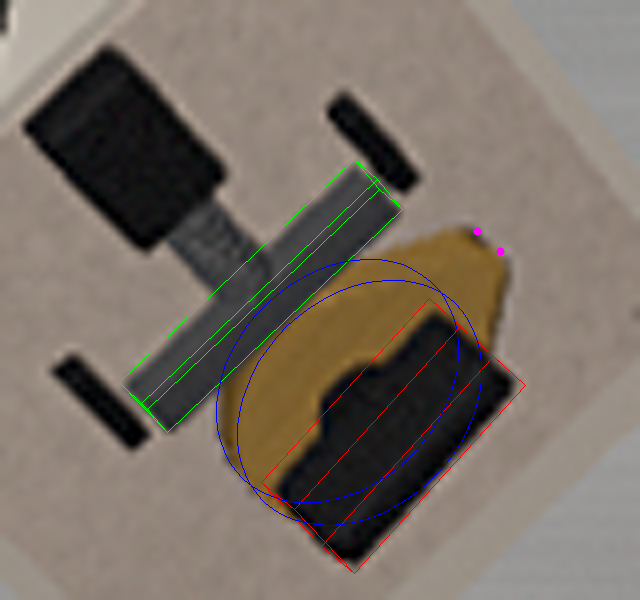

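View pics/d_scene.png

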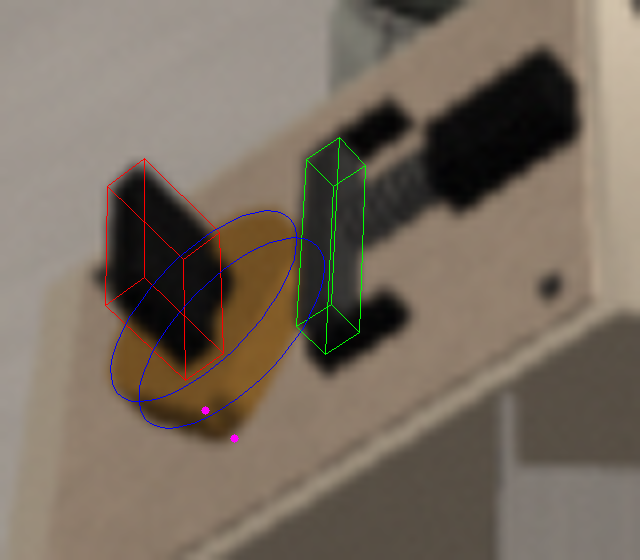

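```bash
cat >> h.py <<'E'
def tool(p,a,flip,out):
    """TCP pose with grasp point `out` mm out on the axis, jaws across wing at angle a"""
    q=np.r_[p[:3],a]; F=face(p[2])
    y=F@np.array([np.sin(a),-np.cos(a),0])*(1 if flip==0 else -1); z=-F[:,2]
    R=np.c_[np.cross(y,z),y,z]
    g=grip_depth() if callable(grip_depth) else grip_depth
    return fpts(q,[[0,0,out]])[0]-g*z, R
E
python3 - <<'E'
from h import *
p=np.load("p.npy")
for f in(0,1):
  for a,o in [(p[3],150),(p[3],45)]+[(x,45) for x in np.linspace(1.8,3.4,6)]+[(3.14,150)]:
    q=ik(*tool(p,a,f,o)); print(f,round(a,2),o,None if q is None else np.round(q,2))
E
```

```text
0 1.66 150 [ 0.73  0.16 -0.52  2.38 -1.22  0.52  2.14]
0 1.66 45 [ 0.22  0.36 -0.16  2.42  4.42  0.46  2.71]
0 1.8 45 None
0 2.12 45 [ 0.82  0.51 -0.92  2.38  4.04  0.12 -2.69]
0 2.44 45 [ 0.69  0.45 -0.75  2.39  4.28  0.21 -2.62]
0 2.76 45 [ 0.69  0.45 -0.75  2.39  4.28  0.21 -2.3 ]
0 3.08 45 [ 0.69  0.45 -0.75  2.39  4.28  0.21 -1.98]
0 3.4 45 [ 0.69  0.45 -0.75  2.39  4.28  0.21 -1.66]
0 3.14 150 [-0.1   0.11  0.39  2.44 -1.32  0.65 -2.56]
1 1.66 150 [-0.1   0.11  0.39  2.44 -1.32  0.65 -0.89]
1 1.66 45 [ 0.69  0.45 -0.74  2.39  4.29  0.22 -0.26]
1 1.8 45 [ 0.69  0.45 -0.75  2.39  4.28  0.21 -0.12]
1 2.12 45 [ 0.69  0.45 -0.75  2.39  4.28  0.21  0.2 ]
1 2.44 45 [ 0.69  0.45 -0.75  2.39  4.28  0.21  0.52]
1 2.76 45 [ 0.69  0.45 -0.75  2.39  4.28  0.21  0.84]
1 3.08 45 [ 0.69  0.45 -0.75  2.39  4.28  0.21  1.16]
1 3.4 45 [ 0.69  0.45 -0.75  2.39  4.28  0.21  1.48]
1 3.14 150 [-0.1   0.11  0.39  2.44 -1.32  0.65  0.58]
```

```bash
python3 - <<'E'
from h import *
p=np.load("p.npy")
print(get_time_s())
for o in range(45,240,15):
    q=ik(*tool(p,p[3],1,o)); print(o,None if q is None else np.round(q,2))
for dz in (.05,.1,.15,.2):
    P,R=tool(p,p[3],1,45); q=ik(P+[0,0,dz],R); print(dz,None if q is None else np.round(q,2))
print(get_time_s())
E
```

```text
1.2
45 [ 0.69  0.45 -0.74  2.39  4.29  0.22 -0.26]
60 [ 0.87  0.48 -0.94  2.38  4.4   0.12 -0.35]
75 None
90 None
105 [ 1.01  0.37 -0.99  2.38 -1.21  0.23 -1.02]
120 [ 0.95  0.29 -0.86  2.38 -1.23  0.34 -0.99]
135 [ 0.7   0.19 -0.52  2.39 -1.29  0.48 -0.94]
150 [-0.1   0.11  0.39  2.44 -1.32  0.65 -0.89]
165 [-0.57  0.08  0.95  2.46 -1.25  0.72 -0.91]
180 [-0.76  0.01  1.14  2.46 -1.14  0.71 -0.99]
195 [-0.56 -0.04  0.92  2.44 -1.06  0.68 -1.09]
210 [-0.37 -0.06  0.73  2.42 -1.01  0.7  -1.15]
225 [-0.36 -0.1   0.72  2.41 -0.93  0.71 -1.22]
0.05 [ 0.89  0.39 -0.97  2.33 -1.18  0.18 -1.12]
0.1 [-0.26  0.12  0.39  2.35 -1.3   0.58 -1.08]
0.15 [-0.63 -0.    0.75  2.3  -1.03  0.61 -1.37]
0.2 [ 0.06 -0.03  0.02  2.18 -0.87  0.68 -1.6 ]
1.2
```

```bash
cat > kin.py <<'E'
import numpy as np
from scipy.spatial.transform import Rotation as Ro
def fk(th,q):
    # th: per joint (origin xyz, rotvec) 6*7, axis = local z; then tool 6
    th=th.reshape(8,6); R=np.tile(np.eye(3),(len(q),1,1)); P=np.zeros((len(q),3))
    for i in range(8):
        P=P+np.einsum('nij,j->ni',R,th[i,:3]); R=R@Ro.from_rotvec(th[i,3:]).as_matrix()
        if i<7:
            z=np.zeros((len(q),3)); z[:,2]=q[:,i]; R=R@Ro.from_rotvec(z).as_matrix()
    return P,R
E
cat > ident.py <<'E'
from h import *; from kin import *
rng=np.random.default_rng(0); Q=[];PP=[];RR=[]
q0=get_q(); Q.append(q0);PP.append(get_eef_pos());RR.append(get_orientation())
while len(Q)<150:
    a=rng.uniform(-1.5,1.5);r=rng.uniform(.35,.8)
    P=np.array([r*np.cos(a),r*np.sin(a),rng.uniform(.1,.5)])
    R=Ro.from_euler('zyx',[rng.uniform(-3,3),rng.uniform(-.8,.8),rng.uniform(-.8,.8)]).as_matrix()@np.diag([1,-1,-1.])
    q=ik(P,R)
    if q is not None: Q.append(q);PP.append(P);RR.append(R)
np.savez("ks.npz",Q=Q,P=PP,R=RR)
Q=np.array(Q);print(len(Q),np.round(Q.std(0),2),get_time_s(),np.round(RR[0],3))
E
timeout 500 python3 ident.py
```

```text
150 [0.84 0.35 0.58 0.37 0.66 0.45 1.66] 1.2 [[-0.97   0.242  0.   ]
 [ 0.242  0.97   0.   ]
 [-0.     0.    -1.   ]]
```

```bash
cat > fitk.py <<'E'
from kin import *; from scipy.optimize import least_squares; import itertools
d=np.load("ks.npz");Q,P,R=d["Q"],d["P"],d["R"]
def res(th,n=None):
    p,r=fk(th,Q[:n]); return np.r_[(p-P[:n]).ravel(),.3*(r-R[:n]).ravel()]
def init(s,off):
    # s signs for j1,j2,j3,j5,j7
    A=[(0,0,s[0]),(0,s[1],0),(0,0,s[2]),(0,s[1],0),(0,0,s[3]),(0,s[1],0),(0,0,s[4])]
    O=[(0,0,.2),(0,0,.1),(0,0,.2),(0,0,.2),(0,0,.2),(0,0,.2),(0,0,.1)]
    th=np.zeros((8,6)); prev=Ro.from_euler('z',off)
    th0=prev; prev=Ro.identity(); first=True
    for i in range(7):
        a=np.array(A[i],float)
        rot=Ro.identity() if a[2]==1 else Ro.from_rotvec([np.pi,0,0]) if a[2]==-1 else Ro.from_rotvec([-np.pi/2*a[1],0,0])
        glob=th0*rot
        th[i,:3]=prev.inv().apply(O[i]); th[i,3:]=(prev.inv()*glob).as_rotvec(); prev=glob
    th[7,:3]=prev.inv().apply([0,0,.15]); th[7,3:]=(prev.inv()*th0).as_rotvec()
    return th.ravel()
best=None
for s in itertools.product((1,-1),repeat=5):
  for off in (0,1.57,3.14,-1.57):
    r=least_squares(res,init(s,off),kwargs=dict(n=40),max_nfev=6)
    if best is None or r.cost<best[0]: best=(r.cost,r.x,s,off);print(r.cost,s,off,flush=True)
r=least_squares(res,best[1],max_nfev=100);print(r.cost,np.abs(r.fun).max());np.save("th.npy",r.x)
E
timeout 570 python3 fitk.py
```

```text
10.885572767514384 (1, 1, 1, 1, 1) 0
9.515784315478772 (1, 1, 1, 1, 1) 1.57
9.469300087798914 (1, 1, 1, 1, 1) -1.57
9.398950937372293 (1, 1, 1, 1, -1) 0
9.077578531705406 (1, 1, 1, -1, 1) 1.57
7.9652544386776905 (1, 1, 1, -1, -1) 0
6.458093163391155 (1, 1, -1, -1, -1) 0
6.342667946893483 (1, -1, -1, -1, -1) 0
5.8800910611263575 (-1, 1, 1, 1, -1) 1.57
2.157237342795589 (-1, 1, 1, 1, -1) 3.14
1.1998389303014392 (-1, 1, 1, -1, -1) -1.57
0.03517209665557936 (-1, 1, -1, -1, -1) 0
0.02683644276147263 (-1, 1, -1, -1, -1) -1.57
0.011242915664756142 (-1, -1, -1, -1, -1) 3.14
3.153851380172467e-20 7.93219934180911e-11
```

```bash
cat > plan.py <<'E'
from h import *; from kin import *
th=np.load("th.npy")
LO=np.array([-2.62,-.44,-1.27,.08,-1.32,.12,-2.74])+.02;HI=np.array([2.62,2.09,1.32,2.57,4.46,2,2.74])-.02
def myik(P,R,q0,w=1e-3):
    def f(q):
        p,r=fk(th,q[None]); return np.r_[(p[0]-P)*5,(r[0]-R).ravel(),w*(q-q0)]
    s=least_squares(f,np.clip(q0,LO+1e-6,HI-1e-6),bounds=(LO,HI),max_nfev=60)
    s2=least_squares(lambda q:np.r_[f(q)[:12],1e-6*(q-s.x)],np.clip(s.x,LO+1e-9,HI-1e-9),bounds=(LO,HI),max_nfev=30)
    p,r=fk(th,s2.x[None]); return s2.x,np.abs(np.r_[p[0]-P,(r[0]-R).ravel()]).max()
if __name__=="__main__":
    p=np.load("p.npy");rng=np.random.default_rng(1);outs=range(45,200,15)
    for t in range(60):
        f=t%2; q=rng.uniform(LO,HI); q[3]=2.2; q[5]=rng.uniform(.12,.8);q[1]=.3
        q[0]=rng.uniform(-1.2,1.2)
        q,e=myik(*tool(p,p[3],f,45),q)
        if e>1e-5: continue
        far=45;q1=q; mx=0
        for o in outs:
            n,e=myik(*tool(p,p[3],f,o),q1,.01)
            if e>1e-5 or np.abs(n-q1).max()>.6: break
            mx=max(mx,np.abs(n-q1).max());q1=n;far=o
        # rotation room: j7 change sign is determined: q7 increases with a
        print(f,far,round(mx,2),"room",round(HI[6]-q[6],2),np.round(q,2),np.round(q1,2),flush=True)
E
timeout 550 python3 plan.py
```

```text
0 45 0.0 room 3.63 [ 1.02  0.7  -1.25  2.37  1.85  0.18 -0.91] [ 1.02  0.7  -1.25  2.37  1.85  0.18 -0.91]
1 60 0.35 room 3.08 [ 0.53  0.4  -0.54  2.4   4.37  0.31 -0.36] [ 0.83  0.46 -0.89  2.38  4.44  0.15 -0.4 ]
0 45 0 room 3.63 [ 1.02  0.7  -1.25  2.37  1.85  0.18 -0.91] [ 1.02  0.7  -1.25  2.37  1.85  0.18 -0.91]
1 45 0 room 3.15 [ 0.23  0.36 -0.17  2.42  4.42  0.46 -0.43] [ 0.23  0.36 -0.17  2.42  4.42  0.46 -0.43]
1 45 0.0 room 0.61 [ 0.99  0.66 -1.2   2.37  1.97  0.14  2.11] [ 0.99  0.66 -1.2   2.37  1.97  0.14  2.11]
0 45 0 room 0.03 [0.09 0.35 0.   2.44 4.43 0.52 2.69] [0.09 0.35 0.   2.44 4.43 0.52 2.69]
0 45 0 room 3.73 [ 1.    0.67 -1.21  2.37  1.95  0.15 -1.01] [ 1.    0.67 -1.21  2.37  1.95  0.15 -1.01]
1 60 0.18 room 2.95 [ 0.72  0.46 -0.78  2.39  4.26  0.19 -0.23] [ 0.83  0.46 -0.89  2.38  4.44  0.15 -0.4 ]
1 45 0 room 3.14 [ 0.29  0.36 -0.24  2.42  4.41  0.43 -0.42] [ 0.29  0.36 -0.24  2.42  4.41  0.43 -0.42]
1 45 0.0 room 3.18 [ 0.02  0.35  0.08  2.44  4.44  0.55 -0.46] [ 0.02  0.35  0.08  2.44  4.44  0.55 -0.46]
0 45 0 room 0.01 [ 0.23  0.36 -0.17  2.42  4.42  0.4
[... 1969 characters left out ...]
97  0.14  2.11] [ 0.99  0.66 -1.2   2.37  1.97  0.14  2.11]
1 60 0.24 room 3.04 [ 0.62  0.43 -0.65  2.39  4.33  0.26 -0.32] [ 0.83  0.46 -0.89  2.38  4.44  0.15 -0.4 ]
0 45 0 room 3.67 [ 1.01  0.69 -1.23  2.37  1.89  0.17 -0.95] [ 1.01  0.69 -1.23  2.37  1.89  0.17 -0.95]
0 45 0.0 room 3.63 [ 1.02  0.7  -1.25  2.37  1.85  0.18 -0.91] [ 1.02  0.7  -1.25  2.37  1.85  0.18 -0.91]
1 60 0.3 room 2.81 [ 0.79  0.5  -0.88  2.38  4.13  0.14 -0.09] [ 0.84  0.47 -0.91  2.38  4.43  0.14 -0.39]
0 45 0.0 room 3.76 [ 0.99  0.66 -1.2   2.37  1.97  0.14 -1.04] [ 0.99  0.66 -1.2   2.37  1.97  0.14 -1.04]
1 60 0.3 room 2.81 [ 0.79  0.5  -0.88  2.38  4.13  0.14 -0.09] [ 0.84  0.47 -0.91  2.38  4.43  0.14 -0.39]
```

```bash
cat >> h.py <<'E'
def tilt(p,PR,d):
    """rotate tool about grasp point by d rad about mill y so it gets steeper"""
    P,R=PR; g=grip_depth() if callable(grip_depth) else grip_depth
    G=P+g*R[:,2]; D=cv2.Rodrigues(face(p[2])[:,1]*d)[0]; R=D@R
    return G-g*R[:,2],R
E
cat > plan2.py <<'E'
from plan import *
p=np.load("p.npy")
print(tilt(p,tool(p,p[3],1,45),.1)[1][:,2],tool(p,p[3],1,45)[1][:,2])
for a in (p[3],3.14):
 for q0 in ([.75,.47,-.81,2.39,4.2,.17,-.2+a-p[3]],[.53,.4,-.54,2.4,4.37,.3,-.36+a-p[3]]):
  q0,e=myik(*tool(p,a,1,45),np.array(q0))
  for k in (.3,.5,.7):
   for o0 in (45,57):
    q=q0;mx=0;far=45
    for o in range(45,181,5):
        d=np.radians(min(25,max(0,(o-o0)*k)))
        n,e=myik(*tilt(p,tool(p,a,1,o),d),q,.01)
        if e>1e-5 or abs(n-q).max()>.8: break
        mx=max(mx,abs(n-q).max());q=n;far=o
    print(round(a,2),k,o0,far,round(mx,2),np.round(q,2),flush=True)
E
timeout 550 python3 plan2.py
```

```text
[ 0.41097176  0.38494581 -0.82638909] [ 0.46913121  0.43942214 -0.76604444]
1.66 0.3 45 45 0 [ 0.75  0.48 -0.82  2.38  4.22  0.17 -0.19]
1.66 0.3 57 55 0.07 [ 0.82  0.48 -0.9   2.38  4.33  0.14 -0.29]
1.66 0.5 45 45 0 [ 0.75  0.48 -0.82  2.38  4.22  0.17 -0.19]
1.66 0.5 57 55 0.07 [ 0.82  0.48 -0.9   2.38  4.33  0.14 -0.29]
1.66 0.7 45 45 0 [ 0.75  0.48 -0.82  2.38  4.22  0.17 -0.19]
1.66 0.7 57 55 0.07 [ 0.82  0.48 -0.9   2.38  4.33  0.14 -0.29]
1.66 0.3 45 45 0 [ 0.53  0.4  -0.54  2.4   4.37  0.31 -0.36]
1.66 0.3 57 55 0.1 [ 0.64  0.4  -0.65  2.39  4.44  0.27 -0.42]
1.66 0.5 45 45 0 [ 0.53  0.4  -0.54  2.4   4.37  0.31 -0.36]
1.66 0.5 57 55 0.1 [ 0.64  0.4  -0.65  2.39  4.44  0.27 -0.42]
1.66 0.7 45 45 0 [ 0.53  0.4  -0.54  2.4   4.37  0.31 -0.36]
1.66 0.7 57 55 0.1 [ 0.64  0.4  -0.65  2.39  4.44  0.27 -0.42]
3.14 0.3 45 45 0 [ 0.75  0.48 -0.82  2.38  4.22  0.17  1.29]
3.14 0.3 57 55 0.07 [ 0.82  0.48 -0.9   2.38  4.33  0.14  1.19]
3.14 0.5 45 45 0 [ 0.75  0.48 -0.82  2.38  4.22  0.17  1.29]
3.14 0.5 57 55 0.07 [ 0.82  0.48 -0.9   2.38  4.33  0.14  1.19]
3.14 0.7 45 45 0 [ 0.75  0.48 -0.82  2.38  4.22  0.17  1.29]
3.14 0.7 57 55 0.07 [ 0.82  0.48 -0.9   2.38  4.33  0.14  1.19]
3.14 0.3 45 45 0 [ 0.53  0.4  -0.54  2.4   4.37  0.31  1.12]
3.14 0.3 57 55 0.1 [ 0.64  0.4  -0.65  2.39  4.44  0.27  1.05]
3.14 0.5 45 45 0 [ 0.53  0.4  -0.54  2.4   4.37  0.31  1.12]
3.14 0.5 57 55 0.1 [ 0.64  0.4  -0.65  2.39  4.44  0.27  1.05]
3.14 0.7 45 45 0 [ 0.53  0.4  -0.54  2.4   4.37  0.31  1.12]
3.14 0.7 57 55 0.1 [ 0.64  0.4  -0.65  2.39  4.44  0.27  1.05]
```

```bash
cat > plan3.py <<'E'
from plan import *
g=grip_depth() if callable(grip_depth) else grip_depth
def freeik(p,a,f,o,q0,w0,wq=.02,ww=.05):
    F=face(p[2]);P,R=tool(p,a,f,o);G=P+g*R[:,2]
    def f_(x):
        q,w=x[:7],x[7:]; R2=Ro.from_rotvec(F@w).as_matrix()@R; pp,rr=fk(th,q[None])
        return np.r_[(pp[0]+g*rr[0][:,2]-G)*50,(rr[0]-R2).ravel()*10]
    lo=np.r_[LO,-.6*np.ones(3)];hi=np.r_[HI,.6*np.ones(3)]
    x0=np.r_[np.clip(q0,LO+1e-6,HI-1e-6),w0]
    s=least_squares(lambda x:np.r_[f_(x),wq*(x[:7]-q0),ww*x[7:]*[1,1,3]],x0,bounds=(lo,hi),max_nfev=80)
    x=s.x;  return x[:7],x[7:],np.abs(f_(x)).max()
if __name__=="__main__":
  p=np.load("p.npy")
  for f,q0 in ((1,[.75,.47,-.81,2.39,4.2,.17,-.2]),(1,[.53,.4,-.54,2.4,4.37,.3,-.36]),(1,[.1,.35,0,2.43,4.43,.5,-.45]),(0,[1.,.67,-1.21,2.37,1.95,.15,-1.01])):
    q,e=myik(*tool(p,p[3],f,45),np.array(q0));w=np.zeros(3);print(f,np.round(q,2))
    for o in range(45,186,10):
        n,w,e=freeik(p,p[3],f,o,q,w)
        print("  ",o,np.round(n,2),np.round(w,2),"%.1e"%e,round(abs(n-q).max(),2)); q=n
        if e>1e-2: break
E
timeout 550 python3 plan3.py
```

```text
1 [ 0.75  0.48 -0.82  2.38  4.22  0.17 -0.19]
   45 [ 0.75  0.48 -0.82  2.38  4.22  0.17 -0.19] [0. 0. 0.] 7.5e-13 0.0
   55 [ 0.77  0.45 -0.83  2.4   4.22  0.18 -0.2 ] [-0.01 -0.01  0.  ] 2.4e-06 0.03
   65 [ 0.8   0.43 -0.84  2.41  4.23  0.19 -0.21] [-0.03 -0.01  0.  ] 4.0e-06 0.03
   75 [ 0.83  0.4  -0.86  2.42  4.25  0.2  -0.23] [-0.04 -0.02  0.  ] 5.7e-06 0.03
   85 [ 0.86  0.38 -0.88  2.43  4.27  0.21 -0.25] [-0.06 -0.03  0.  ] 7.5e-06 0.04
   95 [ 0.9   0.36 -0.9   2.44  4.31  0.23 -0.28] [-0.07 -0.04  0.  ] 9.3e-06 0.04
   105 [ 0.94  0.33 -0.92  2.45  4.35  0.25 -0.31] [-0.08 -0.05  0.  ] 1.1e-05 0.04
   115 [ 0.98  0.31 -0.93  2.46  4.4   0.27 -0.36] [-0.09 -0.06  0.  ] 1.3e-05 0.05
   125 [ 1.02  0.28 -0.94  2.47  4.44  0.29 -0.4 ] [-0.1  -0.07  0.  ] 1.4e-05 0.04
   135 [ 1.05  0.25 -0.95  2.48  4.44  0.32 -0.4 ] [-0.12 -0.07  0.  ] 1.7e-05 0.03
   145 [ 1.09  0.22 -0.96  2.5   4.44  0.35 -0.4 ] [-0.14 -0.09 -0.  ] 2.0e-05 0.03
   155 [ 1.12  0.19 -0.96  2.51  4.44  0.38 -0.39] [-0.16 -0.1  -0.  ] 2.3e-05 0.04
   165 [ 1.15  0.15 -0.95  2.52  4.44  0.42 -0.39] [-0.18 -0.1
[... 3358 characters left out ...]
19  0.08  0.  ] 4.4e-05 0.06
   115 [ 1.04  0.3  -1.25  2.45  1.9   0.14 -1.2 ] [-0.23  0.09  0.  ] 5.2e-05 0.06
   125 [ 1.04  0.23 -1.25  2.46  1.9   0.14 -1.24] [-0.28  0.11  0.  ] 6.1e-05 0.06
   135 [ 1.04  0.17 -1.25  2.48  1.91  0.14 -1.29] [-0.32  0.12  0.  ] 6.9e-05 0.06
   145 [ 1.04  0.11 -1.25  2.49  1.91  0.14 -1.33] [-0.37  0.13  0.  ] 7.7e-05 0.06
   155 [ 1.04  0.05 -1.25  2.5   1.92  0.14 -1.38] [-0.41  0.14  0.  ] 8.6e-05 0.06
   165 [ 1.   -0.02 -1.22  2.51  1.93  0.14 -1.43] [-0.46  0.14  0.  ] 8.8e-05 0.06
   175 [ 0.87 -0.07 -1.1   2.53  1.94  0.14 -1.47] [-0.49  0.14  0.  ] 7.5e-05 0.13
   185 [ 0.71 -0.11 -0.94  2.55  1.96  0.14 -1.52] [-0.52  0.12  0.  ] 6.2e-05 0.17
```

```bash
cat > pre.py <<'E'
from plan3 import *
def inpath(p,a,f,q0,outs):
    q,e=myik(*tool(p,a,f,outs[0]),np.array(q0,float));w=np.zeros(3);L=[q]
    assert e<1e-5
    for o in outs[1:]:
        q,w,e=freeik(p,a,f,o,q,w); assert e<1e-3,e; L.append(q)
    return L
def chain(q): # joint origins
    t=th.reshape(8,6);R=np.eye(3);P=np.zeros(3);out=[]
    for i in range(8):
        P=P+R@t[i,:3];R=R@Ro.from_rotvec(t[i,3:]).as_matrix()
        if i<7:R=R@Ro.from_rotvec([0,0,q[i]]).as_matrix()
        out.append(P)
    return np.array(out)
E
python3 - <<'E'
from pre import *
p=np.load("p.npy")
for q0 in ([.75,.47,-.81,2.39,4.2,.17,-.2],[.53,.4,-.54,2.4,4.37,.3,-.36]):
    L=inpath(p,p[3],1,q0,range(45,166,10))
    print(np.round(chain(L[0]),2).tolist()); print(np.round(chain(L[-1]),2).tolist())
s=np.array([-1.429,.434,.025,1.573,-.012,1.134,-.075])
W=[s,[-1.43,.1,0,1.9,0,.5,0],[-1.43,.1,0,1.9,4.4,.5,-.4],[-.3,.1,-.3,2.3,4.43,.45,-.4],L[-1]]
for a,b in zip(W,W[1:]):
    for t in np.linspace(0,1,6):
        q=np.array(a)*(1-t)+t*np.array(b);P,R=fk(th,q[None]);print(np.round(P[0],2),np.round(R[0][:,2],2),np.round(chain(q)[3],2))
    print()
E
```

```text
[[0.0, -0.0, 0.18], [-0.01, -0.01, 0.27], [0.07, -0.11, 0.52], [0.16, -0.21, 0.76], [0.25, -0.15, 0.58], [0.33, -0.08, 0.39], [0.41, -0.01, 0.27], [0.51, 0.08, 0.11]]
[[0.0, -0.0, 0.18], [-0.01, -0.01, 0.27], [-0.02, -0.05, 0.55], [-0.0, -0.1, 0.82], [0.11, -0.11, 0.64], [0.22, -0.11, 0.45], [0.32, -0.05, 0.35], [0.46, 0.03, 0.2]]
[[0.0, -0.0, 0.18], [-0.01, -0.01, 0.27], [0.08, -0.09, 0.53], [0.17, -0.15, 0.78], [0.25, -0.12, 0.58], [0.33, -0.08, 0.39], [0.41, -0.01, 0.27], [0.51, 0.08, 0.11]]
[[0.0, -0.0, 0.18], [-0.01, -0.01, 0.27], [-0.01, -0.04, 0.55], [0.01, -0.07, 0.83], [0.11, -0.09, 0.64], [0.22, -0.11, 0.46], [0.32, -0.05, 0.35], [0.46, 0.03, 0.2]]
[0.15 0.61 0.23] [-0.  0. -1.] [0.08 0.23 0.78]
[0.15 0.62 0.25] [ 0.02  0.13 -0.99] [0.07 0.19 0.79]
[0.15 0.63 0.27] [ 0.04  0.25 -0.97] [0.07 0.16 0.8 ]
[0.15 0.64 0.29] [ 0.06  0.37 -0.93] [0.06 0.12 0.81]
[0.15 0.65 0.32] [ 0.07  0.49 -0.87] [0.06 0.09 0.82]
[0.15 0.65 0.35] [ 0.08  0.59 -0.8 ] [0.05 0.05 0.83]

[0.15 0.65 0.35] [ 0.08  0.59 -0.8 ] [0.05 0.05 0.83]
[0.29 0.66 0.41] [ 0.46  0.61 -0.64] [0.05 0.05 0.83]
[0.33 
[... 186 characters left out ...]
-0.23] [0.05 0.05 0.83]

[-0.01  0.77  0.56] [-0.33  0.91 -0.23] [0.05 0.05 0.83]
[0.12 0.74 0.51] [-0.18  0.94 -0.3 ] [0.06 0.04 0.83]
[0.23 0.68 0.45] [-0.03  0.93 -0.37] [0.07 0.02 0.83]
[0.32 0.6  0.4 ] [ 0.11  0.89 -0.44] [0.07 0.01 0.83]
[0.39 0.51 0.35] [ 0.23  0.83 -0.51] [ 0.07 -0.01  0.83]
[0.43 0.42 0.3 ] [ 0.33  0.75 -0.57] [ 0.07 -0.03  0.83]

[0.43 0.42 0.3 ] [ 0.33  0.75 -0.57] [ 0.07 -0.03  0.83]
[0.47 0.33 0.28] [ 0.42  0.69 -0.59] [ 0.06 -0.04  0.83]
[0.48 0.25 0.26] [ 0.5   0.61 -0.62] [ 0.05 -0.05  0.83]
[0.49 0.17 0.24] [ 0.56  0.53 -0.64] [ 0.04 -0.06  0.83]
[0.48 0.09 0.22] [ 0.61  0.44 -0.66] [ 0.02 -0.07  0.83]
[0.46 0.03 0.2 ] [ 0.64  0.36 -0.68] [ 0.01 -0.07  0.83]
```

```bash
cat > go1.py <<'E'
from pre import *
import sys
p=np.load("p.npy")
L=inpath(p,p[3],1,[.53,.4,-.54,2.4,4.37,.3,-.36],range(45,166,10))
W=[[-1.43,.1,0,1.9,0,.5,0],[-1.43,.0,0,2.1,4.4,.5,-.4],[-.3,-.25,-.3,2.4,4.43,.45,-.4],[.7,-.25,-.5,2.5,4.43,.48,-.4],L[-1]]
if len(sys.argv)<2:
  for a,b in zip(W[1:],W[2:]):
    for t in np.linspace(0,1,6):
        q=np.array(a)*(1-t)+t*np.array(b);P,R=fk(th,q[None]);print(np.round(P[0],2),np.round(R[0][:,2],2))
else:
  for q in W:
    move_j(list(map(float,q))); print(get_time_s(),np.round(get_eef_pos(),3),np.round(get_ft_force(),1))
  c=calibration("wrist");im=capture("wrist");np.savez("w1.npz",im=im,K=c["intrinsics"],T=c["T"]);cv2.imwrite("pics/e_wrist.png",im)
E
python3 go1.py
```

```text
[-0.02  0.69  0.5 ] [-0.33  0.89 -0.32]
[0.09 0.65 0.49] [-0.18  0.93 -0.33]
[0.18 0.6  0.47] [-0.01  0.94 -0.35]
[0.26 0.53 0.46] [ 0.15  0.91 -0.38]
[0.32 0.46 0.44] [ 0.31  0.86 -0.4 ]
[0.36 0.38 0.42] [ 0.46  0.78 -0.43]
[0.36 0.38 0.42] [ 0.46  0.78 -0.43]
[0.41 0.32 0.4 ] [ 0.57  0.69 -0.45]
[0.45 0.25 0.39] [ 0.66  0.58 -0.47]
[0.47 0.17 0.37] [ 0.74  0.47 -0.49]
[0.48 0.1  0.36] [ 0.79  0.34 -0.51]
[0.48 0.02 0.34] [ 0.82  0.21 -0.53]
[0.48 0.02 0.34] [ 0.82  0.21 -0.53]
[0.48 0.02 0.31] [ 0.79  0.24 -0.57]
[0.48 0.02 0.28] [ 0.75  0.27 -0.6 ]
[0.47 0.02 0.26] [ 0.72  0.29 -0.63]
[0.46 0.02 0.23] [ 0.68  0.32 -0.66]
[0.46 0.03 0.2 ] [ 0.64  0.36 -0.68]
```

```bash
python3 go1.py x
```

```text
1.8583 [0.146 0.652 0.352] [-0.4 -0.2 -0.4]
5.5083 [-0.02   0.687  0.497] [-1.2 -0.4  1.1]
7.2667 [0.363 0.382 0.417] [-0.1  0.8 -0.3]
8.6583 [0.482 0.024 0.342] [-0.5 -0.7  0.5]
9.2667 [0.456 0.027 0.204] [ 0.5  0.4 -0.3]
```

View pics/e_wrist.png

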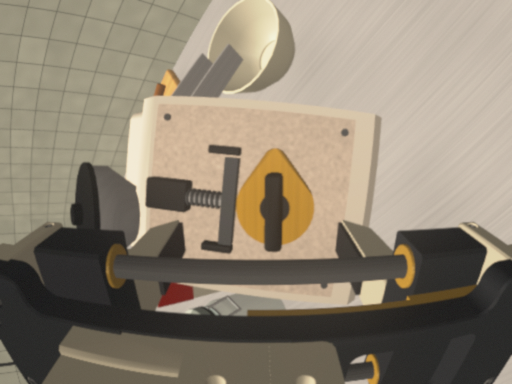

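```bash
python3 - <<'E'
import cv2
a=cv2.imread("pics/e_wrist.png");cv2.imwrite("pics/f_wrist.png",cv2.resize(a[135:265,195:325],None,fx=4.6,fy=4.6,interpolation=cv2.INTER_CUBIC)[:600])
E
```

```text
(no output)
```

View pics/f_wrist.png

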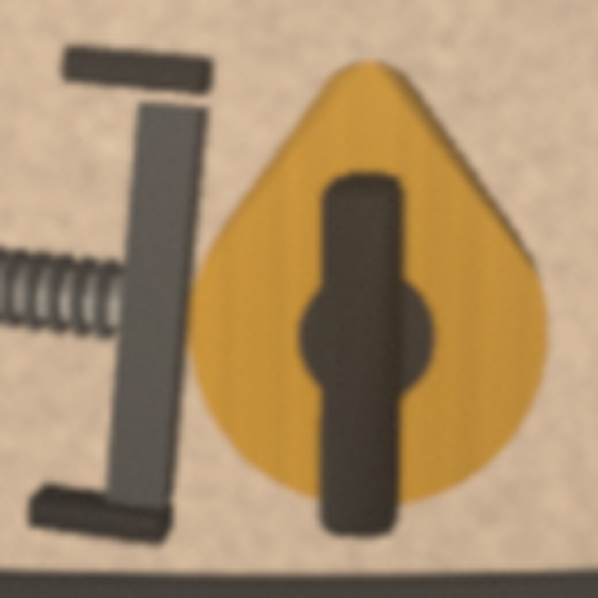

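```bash
cat > fitw.py <<'E'
from h import *
d=np.load("w1.npz");Kw,Tw=d["K"],d["T"]
def pw(P):
    c=(np.asarray(P)-Tw[:3,3])@Tw[:3,:3]*[1,-1,-1]
    r=np.hypot(c[:,0],c[:,1]);t=np.arctan2(r,c[:,2]);k=t/r
    return np.c_[Kw[0,0]*c[:,0]*k+Kw[0,2],Kw[1,1]*c[:,1]*k+Kw[1,2]]
z=lambda a:np.array(a)/4.6+[195,135]-.5
fq=z([[139,103],[207,107],[168,500],[106,497]]);fP=[[56,-46,18],[42,-46,18],[42,46,18],[56,46,18]]
cq=z([[368,62],[363,175],[358,535]]);cP=[[60,0,18],[36,0,56],[-36,0,56]]
def res(p): return np.r_[(pw(fpts(p,fP))-fq).ravel(),(pw(campts(p,cP))-cq).ravel()]
p0=np.load("p.npy");print(np.round(res(p0),1))
r=least_squares(res,p0,loss="soft_l1");p=r.x;print(p0,p,np.round(r.fun,1)); np.save("pw.npy",p)
x0,y0,s=195,135,4.6
im=cv2.resize(d["im"][y0:y0+130,x0:x0+130],None,fx=s,fy=s,interpolation=cv2.INTER_CUBIC)
def ln(P,col,cl=True): cv2.polylines(im,[((pw(P)-[x0,y0]+.5)*s).astype(int)],cl,col)
ln(fpts(p,fP),(0,255,0))
for h in(18,56): ln(campts(p,[[36,8,h],[36,-8,h],[-36,-8,h],[-36,8,h]]),(0,0,255))
t=np.linspace(0,6.28,60);ln(campts(p,np.c_[40*np.cos(t),40*np.sin(t),0*t+18]),(255,0,0))
cv2.imwrite("pics/g_wrist.png",im)
E
python3 fitw.py
```

```text
[-1.3  0.9 -2.5  1.3 -2.1  3.5 -1.5  2.3 -0.1  1.2 -1.3  2.9 -1.6  3.9]
[0.52071493 0.091687   0.7527105  1.66401477] [0.52124549 0.08872867 0.75612287 1.67523749] [-0.1 -1.4 -1.3 -1.  -0.8  1.8 -0.3  0.6  0.5 -1.3 -0.1  0.1  0.6  1.7]
```

View pics/g_wrist.png

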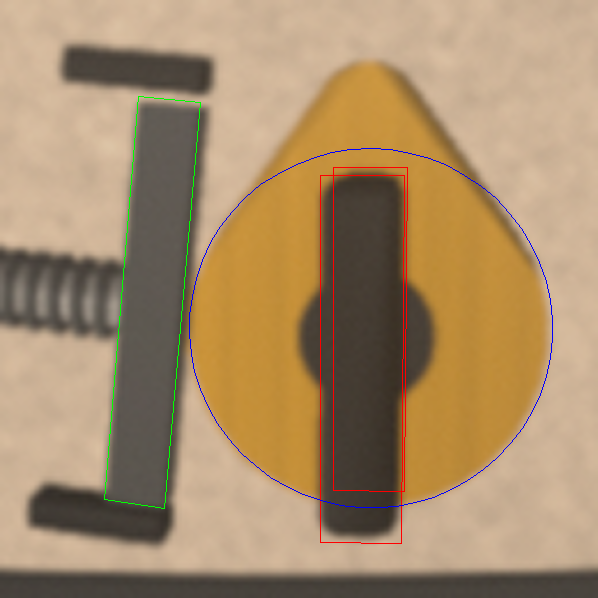

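```bash
cat > go2.py <<'E'
from pre import *
p=np.load("pw.npy"); p[1]=.0895; np.save("pf.npy",p)
L=inpath(p,p[3],1,[.53,.4,-.54,2.4,4.37,.3,-.36],range(45,166,20))
set_gripper(.05)
for q in L[::-1]:
    move_j(list(map(float,q))); f=get_ft_force(); print(round(get_time_s(),2),np.round(get_eef_pos(),3),np.round(f,1))
    if np.linalg.norm(f)>15: print("STOP");break
print(tool(p,p[3],1,45)[0],get_opening(),np.round(get_q(),2))
cv2.imwrite("pics/h_wrist.png",capture("wrist"));cv2.imwrite("pics/h_scene.png",capture("scene"))
E
python3 go2.py
```

```text
10.41 [0.456 0.023 0.204] [-0.2  0.3  0.8]
10.66 [0.465 0.033 0.188] [-0.3 -0.3  0.2]
10.91 [0.474 0.042 0.172] [-0.4 -0.  -0.6]
11.16 [0.482 0.051 0.157] [-0.5 -0.5  0.6]
11.41 [0.491 0.06  0.141] [0.6 0.3 0.3]
11.66 [0.5   0.069 0.126] [-1.2  0.  -0.3]
11.91 [0.509 0.078 0.11 ] [-0.3  0.5 -0.1]
[0.50899361 0.07794526 0.11007036] 0.05035600438702573 [ 0.54  0.41 -0.54  2.4   4.39  0.31 -0.37]
```

View pics/h_wrist.png

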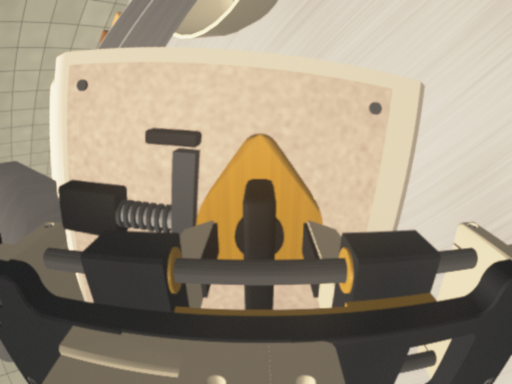

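View pics/h_scene.png

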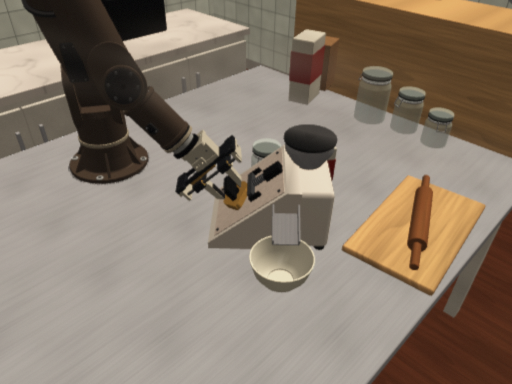

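```bash
python3 - <<'E'
from h import *
set_gripper(0.010); sleep(.2)
f=get_ft_force();R=get_orientation();print(get_opening(),np.round(f,1),"tool",np.round(R.T@f,1),np.round(R.T@get_wrist_torque(),2),np.round(get_eef_pos(),4),get_time_s())
E
```

```text
0.01598401473052981 [-1.5  0.3  5.3] tool [-1.  -2.8 -4.6] [-0.38 -0.3   0.14] [0.5093 0.0784 0.1106] 12.85
```

```bash
cat > turn.py <<'E'
from pre import *
p=np.load("pf.npy"); q0=np.array(get_q(),float)
def ang():
    y=-get_orientation()[:,1]; v=face(p[2]).T@y; return np.arctan2(v[0],-v[1])
print(ang())
q0,e=myik(*tool(p,p[3],1,45),q0);print(e)
N=8
for i in range(1,N+1):
    a=p[3]+(np.pi-p[3])*i/N
    q=q0.copy();q[6]+=a-p[3]; move_j(list(map(float,q)))
    f=get_ft_force();R=get_orientation()
    print(round(get_time_s(),2),round(ang(),3),round(get_opening(),4),np.round(R.T@f,1),np.round(R.T@get_wrist_torque(),2))
    if np.linalg.norm(f)>35: print("STOP");break
cv2.imwrite("pics/i_wrist.png",capture("wrist"));cv2.imwrite("pics/i_top.png",capture("top"))
E
python3 turn.py
```

```text
1.6756604434485878
3.317627284005198e-10
13.15 1.86 0.0159 [ 0.1 -2.5 -5.8] [-0.18 -0.37 -0.02]
13.45 2.044 0.016 [-0.6 -3.9 -6.4] [ 0.1  -0.42 -0.08]
13.75 2.227 0.0159 [ 1.  -4.9 -7.6] [ 0.26 -0.38 -0.09]
14.05 2.411 0.0156 [ 2.1 -5.7 -8.7] [ 0.42 -0.26 -0.06]
14.35 2.595 0.0161 [  2.7  -6.4 -11. ] [ 0.71 -0.19 -0.08]
14.65 2.778 0.0157 [  3.3  -6.2 -10.9] [ 0.89 -0.01 -0.1 ]
14.95 2.962 0.0156 [  5.5  -6.1 -11. ] [ 0.88  0.14 -0.26]
15.25 -3.137 0.0158 [  7.1  -5.  -12.2] [ 1.09  0.32 -0.4 ]
```

View pics/i_wrist.png

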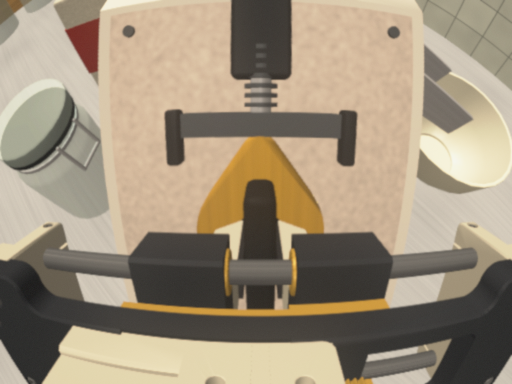

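```bash
cat > go3.py <<'E'
from pre import *
p=np.load("pf.npy"); p[3]=np.pi
set_gripper(.05)
q=np.array(get_q());L=inpath(p,np.pi,1,q,range(45,166,20))
for q in L:
    move_j(list(map(float,q))); f=get_ft_force(); print(round(get_time_s(),2),np.round(get_eef_pos(),3),np.round(f,1))
c=calibration("wrist");im=capture("wrist");np.savez("w2.npz",im=im,K=c["intrinsics"],T=c["T"]);cv2.imwrite("pics/j_wrist.png",im);cv2.imwrite("pics/j_top.png",cv2.resize(capture("top")[160:235,225:305],None,fx=8,fy=8,interpolation=cv2.INTER_CUBIC))
cv2.imwrite("pics/j_scene.png",capture("scene"))
E
python3 go3.py
```

```text
16.35 [0.509 0.078 0.11 ] [-0.6  0.1 -0.4]
16.6 [0.5   0.068 0.126] [-0.   0.1 -0.1]
16.85 [0.491 0.06  0.141] [-0.9 -0.1  0.6]
17.1 [0.483 0.051 0.156] [-0.2 -0.5 -0.1]
17.35 [0.474 0.042 0.172] [ 0.6  1.  -0.2]
17.6 [0.465 0.032 0.188] [ 0.6  0.5 -0.1]
17.85 [0.456 0.023 0.203] [ 0.2 -0.5  0.2]
```

View pics/j_wrist.png

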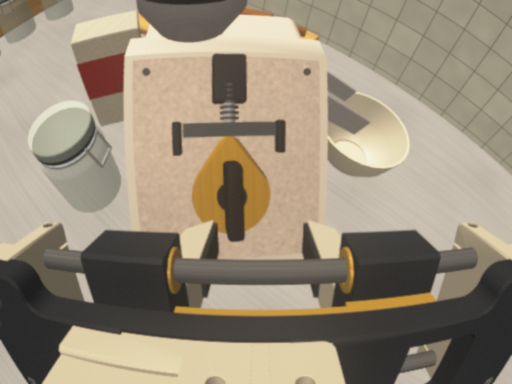

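View pics/j_scene.png

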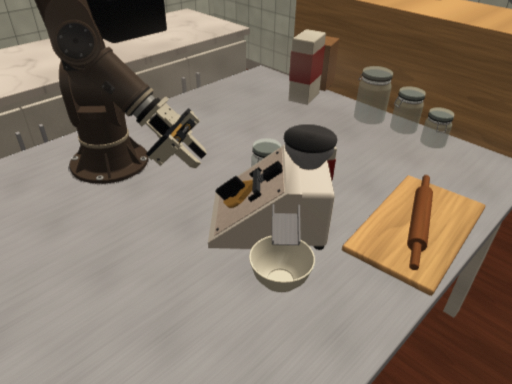

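```bash
sed -e 's/w1.npz/w2.npz/' -e '/^z=/,$d' fitw.py > ov.py; cat >> ov.py <<'E'
p=np.load("pf.npy");p[3]=np.pi
x0,y0,s=165,90,5
im=cv2.resize(d["im"][y0:y0+118,x0:x0+130],None,fx=s,fy=s,interpolation=cv2.INTER_CUBIC)
im=cv2.resize(d["im"][y0:y0+155,x0:x0+130],None,fx=3.8,fy=3.8,interpolation=cv2.INTER_CUBIC);s=3.8
def ln(P,col): cv2.polylines(im,[((pw(P)-[x0,y0]+.5)*s).astype(int)],True,col)
ln(fpts(p,[[60,-46,18],[74,-46,18],[74,46,18],[60,46,18]]),(0,255,0))
ln(campts(p,[[36,8,56],[36,-8,56],[-36,-8,56],[-36,8,56]]),(0,0,255)); ln(campts(p,[[60,0,18],[0,0,18]]),(255,0,0))
cv2.imwrite("pics/k.png",im)
E
python3 ov.py
```

```text
(no output)
```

View pics/k.png

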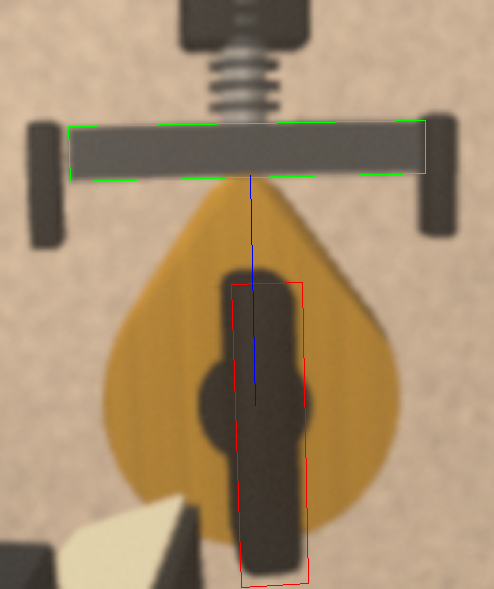

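View pics/j_top.png

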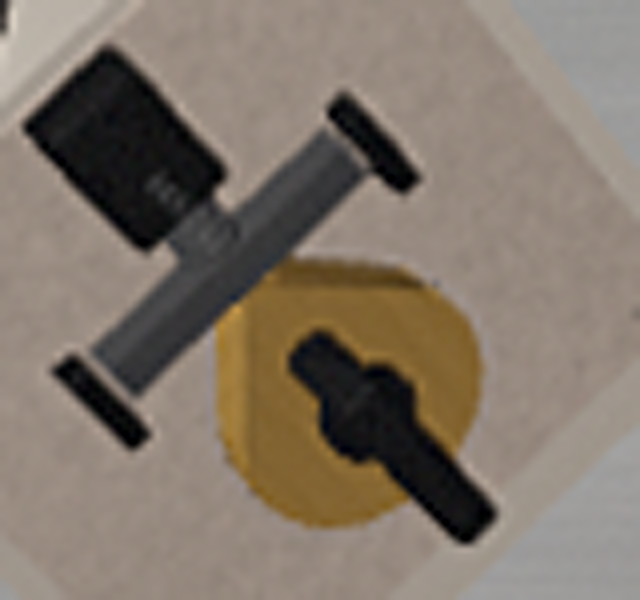

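```bash
python3 - <<'E'
from bench import *
print(job_done(),get_time_s())
E
```

```text
the job is handed in; nothing more can be done
the job is handed in; nothing more can be done
```

The feed gate is open. I gripped the cam's black wing, turned it from about 1.68 rad to 3.14 rad, let go and backed the gripper well clear of the mill. The job was handed in at about 18 s of the 48 s allowed.

- **Cam and gate:** After release and retreat, the wrist picture showed the nose about 0.02 rad from straight up the slope. The gate lined up with a model drawn at the full 18 mm lift, and the top view agreed.
- **Forces:** The wrist force stayed under about 16 N while gripping and turning, and was near zero once released.
- **Bystanders:** The arm made no contact with the jar, bowl or carton, and they look unmoved in the pictures. I did not measure their positions before and after.
- **Disagreement:** The first fit of the mill's position, from the top camera, differed from the wrist-camera fit by about 3 mm in y. I used a value between the two, closer to the wrist fit, and the fingers closed on the 16 mm wing without noticeable side force.

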